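Cull a spoiled cast through the scrap bin's sprung flap

TASK

The small egg-shaped plaster cast on the loading ledge of the plywood scrap bin is spoiled: push the bin's self-closing flap open with one fingertip and, while that finger keeps it open, push the egg off the ledge into the bin with the other finger. Open the flap before the egg gets to it, keep the finger on the flap until the egg has dropped in, then let the flap close by itself. Push the egg gently, without gripping or lifting it, and leave the other two casts on the ledge where they lie.

Things in the scene. Friction and masses are not known exactly. Their poses are not given: they have to be found in the camera images.
- bin: Plywood scrap bin fixed on the table, 350 mm wide, 246 deep, 187 high. Origin on the table under the middle of the sill; x points from the ledge into the bin, y left along the sill, z up. In this frame the flat ledge has its top at z = 130 mm and runs from x = -90 mm to the sill at x = 0. Side panels, inner faces at y = +-165 mm, stand 10 mm over the ledge. Inside it is hollow, floor at z = 12 mm.
- sill (a point): Middle of the sill, i.e. of the rear edge of the ledge's top, over which the egg falls into the bin; axes as the bin's, 130 mm above the table
- flap (a joint): Aluminium flap, 320 mm wide, 90 mm long, hung on a pin at its far upper edge; shut, it slopes down to the robot at 30 deg and its free edge lies 12 mm behind the sill, 5 mm over the ledge. Rad: 0 shut, grows as it is pressed down and in, stop at 1.0. Springs shut it: 1 N starts it, up to 5 N holds it open. A vertical fingertip 5 to 10 mm over ledge height, moved along the bin's x, swings it open.
- flap_pin (a point): Middle of the flap's hinge pin: x = 90 mm, z = 180 mm in the bin's frame, 50 mm over the ledge. A finger holding the flap open stays short of it, its far side at most at about x = 78 mm. Behind it lies the bin's fixed cover, x = 102 to 152 mm, top at z = 187 mm (57 mm over the ledge); side panels as high as z = 178 mm run beside the flap.
- egg_center (a point): Centre, 19.5 mm above the ledge, of the loose egg-shaped white plaster cast that is to be pushed in: the shortest of the three casts on the ledge, 44 x 52 x 39 mm (x, y, z of its frame; long axis roughly along the ledge), about 60 g, lying on a flat face so that it slides and does not roll
- pod_center (a point): Centre of the long pod-shaped plaster cast on the ledge, 38 x 92 x 33 mm, loose, to be left alone
- lemon_center (a point): Centre of the lemon-shaped plaster cast (with a pointed end) on the ledge, 44 x 69 x 39 mm, loose, to be left alone

How it is judged:
By the outcome, as a careful person would: the job done as asked, in the order asked, and still so for the second after the job is handed in, with the robot touching nothing.
It also fails if it takes over 35 s, if anything falls off the work surface, if the arm or the gripper's body presses on something with over 40 N, if the wrist force passes 120 N, or if a joint passes its speed limit or range.

ROBOT

A 6-joint arm with a two-finger parallel gripper is mounted at the origin on a cart in front of the work surface, level with it; the furniture and walls round the work are solid. World frame = base frame: x ahead of the robot, y to its left, z up, the work surface at z = 0. Lengths are in m, angles in rad, forces in N, time in s.
With the tool pointing down it reaches from about 0.35 to 0.8 m from the base axis. Payload 7.3 kg.
Tool frame: the origin (TCP) lies midway between the tips of the shut fingers; the grasp point (between the pads) lies robot.grasp_offset behind it (robot.grasp_offset is the distance from the TCP to the grasp point, in m); z points along the fingers, y is the line along which they close (so a half turn about z gives the same grasp; the last joint's range is limited). The gripper opens to 85 mm and grips with 20 to 120 N. Pads are 22 mm wide; open, the fingers measure 114 mm over their backs; the gripper's body (76 mm by 85 mm) begins 54 mm behind the grasp point. The pads swing forward as they close: fully open they stand 13 mm farther back than shut.
Start: joints at [-1.262, 0.342, 1.524, -0, 1.275, -0.146], TCP at [0.231, -0.472, 0.208] pointing down, gripper open.
Joint ranges: [-2.53, 2.53], [-0.77, 2.02], [0.04, 2.7], [-1, 4.14], [0.28, 2.66], [-3.11, 3.11]. Speed limits (rad/s): [2.57, 2.57, 3.14, 3.14, 3.14, 3.14].

INTERFACE

Orientations are given as a 3x3 rotation matrix whose columns are the frame's x, y, z axes.
In Python, from cell import robot, optics, search_frame, outline_of gives the robot as it stands.
- The arm moves only by the tool play_rows, never from a script. Its arguments are lists of equal length, an entry for each row: "linear": the shift along the tool's x, y, z in units of 30 mm (1.0 is 30 mm), a list of three; "dr": the turn, a rotation vector about the tool's x, y, z in rad, a list of three; "hand": the closure in counts, from 0 (fully open) to 255 (shut). A call has 1 to 8 rows; each row shifts and turns the commanded pose from where the row before left it, along the tool's axes as they then stand; what a row does not reach is not made up. A row lasts 1/10 s, in which the tool goes at most 50 mm and 8.59 degrees, less where a joint would pass 70% of its speed; a pose out of reach is approached as far as the arm can. A call is refused whole if a number of a shift passes 1 or a number of a turn 0.15, either way. A call with a gripper value outside its range is refused whole. The fingers move at their own pace and stop on an object; "newtons" is the grip in N (left out, the last holds). Time passes only in rows, so rows that do not move let the fingers close. It gives the time, the measured TCP pose, the force, the opening and the grip force at its end, in the units of the state.
- robot.observe(): the state, without advancing time (a new reading comes with each control period).
- optics.read_camera(name): name is "side" or "top" or "wrist"; returns a dict with "frame" (384x512x3 uint8, red, green, blue), "depth" (384x512 float32, m along the optical axis (not along the pixel's ray), 0 where there is no reading), "K" (3x3 intrinsics, pixels), "world_from_camera" (4x4, takes a point from camera to world coordinates); the wrist camera has in their place "hand_eye" (4x4, takes a point from camera to tool coordinates, whose origin is the TCP and whose axes are the flange's). Camera axes: x right, y down, z forward; pixel columns grow to the right and rows downward; lengths in m; the calibration is good to about 2 mm. A picture is of the moment at which its call begins: read the wrist's pose just before it.
- robot.finish_job(): hands the job in; it is judged then, once.
Trained networks look in the newest picture that a camera, given by its name, has taken for a name from the list of things; names that differ only in an ending like _2 or _b are one class to them, and where a whole thing is asked for, a point or a joint stands for the part that bears it (a point fixed in the world has none). Each returns a list of dicts, best first, with "p" (0 to 1); they miss things now and then, are a little off and sometimes report something else, mostly with a low value. They report only what shows in the picture. A call takes as long as a camera call.
- search_frame(camera, target): "bbox" ([left, top, right, bottom] in pixels, round what is visible of it).
- outline_of(camera, target): "mask" (384x512 bool, what is visible of it) and "bbox" ([left, top, right, bottom] in pixels, round what is visible of it).
The state is a dict: "clock": time; "joint_positions": joint angles; "joint_vel": joint speeds; "effort": joint torques, N m; "tool_pos": TCP position; "ee_rot": TCP orientation; "contact_force": force on the tool from outside, world axes, zero at the start; "ft_torque": the same for the moment, N m; "finger_gap": finger opening in m; "grasp_force": force on a finger pad.
Only numpy, scipy, OpenCV 4.12 (cv2) and the standard library are available. Lean on these libraries where they do the work, as an engineer would, in place of code of your own. Each camera call takes 0.05 s, during which the arm holds its last target. There are 200 camera calls.

## Working session

There is one attempt and no reset: what is moved stays moved. The work goes in short steps, Python scripts to look and compute and a tool call to move; the robot and the scene stay as the last step left them, time stands still between calls to the robot, and variables do not carry over. Pictures are saved under pics/ and viewed, at most 10 in all, crops included, and the job is handed in when it is done.

Besides the shell and the picture viewer there is one more tool, called by a JSON object that holds its "method" and its "body", one argument or row to a line. play_rows: Moves the arm, as the interface text tells. Its arguments: {"type":"object","properties":{"linear":{"type":"array","items":{"type":"array","items":{"type":"number"}}},"dr":{"type":"array","items":{"type":"array","items":{"type":"number"}}},"hand":{"type":"array","items":{"type":"number"}},"newtons":{"type":"number"}},"required":["linear","dr","hand"]}

```bash
mkdir -p pics; cat > h.py <<'E'
import numpy as np, cv2
from cell import robot, optics, search_frame, outline_of
def pts(c,mask=None):
    d=c["depth"];K=c["K"];v,u=np.indices(d.shape)
    P=np.stack([(u-K[0,2])/K[0,0]*d,(v-K[1,2])/K[1,1]*d,d],-1)
    T=c["world_from_camera"]
    W=P@T[:3,:3].T+T[:3,3]
    return W
E
python3 - <<'E'
from h import *
s=robot.observe();print(s["clock"],s["tool_pos"],np.round(s["ee_rot"],3).tolist(),robot.grasp_offset,s["finger_gap"])
ims=[]
for n in("top","side"):
    c=optics.read_camera(n);ims.append(c["frame"]);W=pts(c)
    print(n,c["world_from_camera"][:3,3].round(3))
    np.savez(n+".npz",W=W,d=c["depth"],f=c["frame"])
    for t in("egg_center","pod_center","lemon_center","flap","bin"):
        for o in outline_of(n,t)[:2]:
            m=o["mask"]&(c["depth"]>0);p=W[m]
            print(t,round(o["p"],2),o["bbox"],np.median(p,0).round(4),p.min(0).round(3),p.max(0).round(3),m.sum())
cv2.imwrite("pics/a.png",cv2.cvtColor(ims[0],cv2.COLOR_RGB2BGR))
cv2.imwrite("pics/b.png",cv2.cvtColor(ims[1],cv2.COLOR_RGB2BGR))
E
```

```text
0.0 [ 0.23051095 -0.47120053  0.20711515] [[0.898, 0.439, -0.0], [0.439, -0.898, 0.001], [0.0, -0.002, -1.0]] 0.0187 0.08533261931265587
top [0.389 0.029 0.974]
pod_center 0.62 [279.7, 186.5, 322.0, 204.8] [ 0.5194 -0.0835  0.1554] [ 0.502 -0.128  0.125] [ 0.542 -0.039  0.165] 594
lemon_center 0.79 [335.9, 185.0, 365.9, 205.0] [ 0.5033 -0.1833  0.1623] [ 0.484 -0.213  0.144] [ 0.526 -0.158  0.172] 440
flap 0.74 [224.4, 127.9, 382.5, 174.2] [ 0.609  -0.1024  0.1564] [ 0.549 -0.27   0.016] [0.667 0.061 0.189] 5804
bin 0.64 [212.4, 104.0, 390.3, 231.0] [ 0.6003 -0.1003  0.1465] [ 0.44  -0.362 -0.006] [0.79  0.103 0.192] 19126
bin 0.46 [222.2, 130.6, 383.3, 172.0] [ 0.6093 -0.1035  0.1564] [ 0.549 -0.274  0.007] [0.667 0.061 0.189] 5864
side [ 0.438 -0.758  0.494]
egg_center 0.67 [230.5, 177.6, 249.2, 197.9] [0.5303 0.0032 0.1563] [ 0.511 -0.009  0.136] [0.553 0.027 0.17 ] 306
pod_center 0.85 [228.1, 200.0, 249.3, 226.6] [ 0.5183 -0.1093  0.1547] [ 0.503 -0.176  0.13 ] [ 0.538 -0.052  0.168] 388
lemon_center 0.87 [226.2, 224.6, 249.2, 252.9] [ 0.5035 -0.2041  0.1565] [ 0.483 -0.219  0.129] [ 0.529 -0.109  0.17 ] 623
flap 0.7 [200.9, 161.5, 360.5, 335.8] [ 0.5922 -0.2566  0.1299] [ 0.441 -0.305 -0.001] [0.828 0.529 0.189] 21344
flap 0.69 [263.7, 173.9, 315.8, 264.1] [ 0.6055 -0.1429  0.1574] [ 0.552 -0.269  0.033] [0.664 0.068 0.187] 3181
bin 0.63 [201.1, 164.3, 359.3, 331.1] [ 0.5925 -0.2569  0.1299] [ 0.441 -0.305 -0.001] [0.776 0.091 0.189] 21149
```

```bash
python3 - <<'E'
import numpy as np,cv2
z=np.load("top.npz");W=z["W"];d=z["d"]
a=cv2.imread("pics/a.png")[90:250,195:410];b=cv2.imread("pics/b.png")[140:350,180:390]
cv2.imwrite("pics/c.png",np.hstack([cv2.resize(a,None,fx=1.86,fy=1.86,interpolation=3)[:297,:400],cv2.resize(b,(297,297),interpolation=3)]))
ok=d>0
# bin axis: fit flap plane
R=(W[...,0]>.56)&(W[...,0]<.645)&(W[...,1]>-.24)&(W[...,1]<.03)&ok&(W[...,2]>.13)&(W[...,2]<.185)
A=np.c_[W[R][:,:2],np.ones(R.sum())];k=np.linalg.lstsq(A,W[R][:,2],rcond=None)[0]
r=W[R][:,2]-A@k;g=abs(r)<.004;k=np.linalg.lstsq(A[g],W[R][g,2],rcond=None)[0]
print("flap plane",k,"slope deg",np.degrees(np.arctan(np.hypot(*k[:2]))),"yaw deg",np.degrees(np.arctan2(k[1],k[0])),r[g].std())
# ledge
L=(abs(W[...,2]-.13)<.006)&(W[...,0]>.43)&(W[...,0]<.56)&(W[...,1]>-.27)&(W[...,1]<.06)&ok
yaw=np.arctan2(k[1],k[0]);ex=np.array([np.cos(yaw),np.sin(yaw)]);ey=np.array([-ex[1],ex[0]])
P=W[L];print("ledge z",np.median(P[:,2]),"x'",np.percentile(P[:,:2]@ex,[.5,2,98,99.5]),"y'",np.percentile(P[:,:2]@ey,[.5,99.5]))
# line of pin: plane z=.18 ; x'
print("x' where flap at z=.18",(.18-k[2])/np.hypot(*k[:2]), "->sill x'",(.18-k[2])/np.hypot(*k[:2])-.09)
C=(abs(W[...,2]-.187)<.003)&ok&(W[...,0]>.5)&(W[...,0]<.8);P=W[C];print("cover x'",np.percentile(P[:,:2]@ex,[1,99]),"y'",np.percentile(P[:,:2]@ey,[1,99]))
# casts
M=((W[...,2]>.140)&(W[...,2]<.18)&(W[...,0]>.44)&ok&(W[...,0]<.555)&(W[...,1]>-.255)&(W[...,1]<.05)).astype(np.uint8)
n,l,s,c=cv2.connectedComponentsWithStats(M)
for i in range(1,n):
    if s[i,4]>80:
        P=W[l==i];q=np.c_[P[:,:2]@ex,P[:,:2]@ey];print(s[i],P.min(0).round(4),P.max(0).round(4),"x'y' min/max",q.min(0).round(4),q.max(0).round(4))
E
```

```text
flap plane [ 0.58409066 -0.09127385 -0.20843828] slope deg 30.59069522890744 yaw deg -8.881586958415118 0.001639813080808023
ledge z 0.12918366035853845 x' [0.47730651 0.47814169 0.56655533 0.58199381] y' [-0.17221147  0.14023533]
x' where flap at z=.18 0.6570567779464 ->sill x' 0.5670567779464001
cover x' [0.65333559 0.71806993] y' [-0.18051448  0.16703296]
[240 187  25  21 402] [ 0.5098 -0.0076  0.1441] [0.5532 0.0427 0.17  ] x'y' min/max [0.5008 0.0739] [0.5427 0.1246]
[279 187  43  18 582] [ 0.502  -0.1295  0.1432] [ 0.5387 -0.0387  0.1645] x'y' min/max [ 0.5088 -0.0466] [0.5467 0.0424]
[335 186  32  21 487] [ 0.4827 -0.2193  0.1413] [ 0.5273 -0.1562  0.1718] x'y' min/max [ 0.5065 -0.1408] [ 0.5486 -0.0756]
```

View pics/c.png

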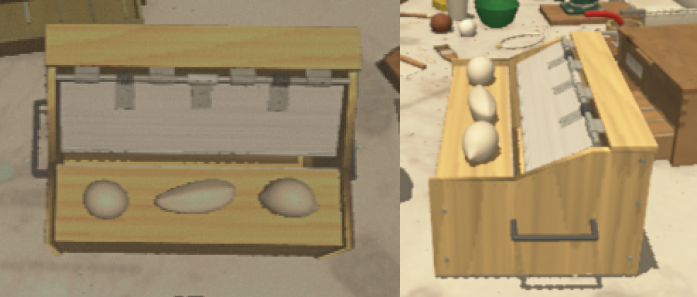

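Top view: the egg is left (crop px ~105,200), the pod is in the middle and the lemon is right. The flap lies behind the sill. I'll line tool y up with the bin's x, so the leading finger opens the flap and the trailing finger pushes the egg.

{"method": "play_rows", "body": {
  "linear": [
    [0,0,-0.3],
    [0,0,-0.3],
    [0,0,-0.3],
    [0,0,-0.3],
    [0,0,-0.1],
    [0,0,-0.1],
    [0,0,0],
    [0,0,0]
  ],
  "dr": [
    [0,0,-0.14],
    [0,0,-0.14],
    [0,0,-0.14],
    [0,0,-0.14],
    [0,0,-0.14],
    [0,0,-0.14],
    [0,0,-0.12],
    [0,0,0]
  ],
  "hand": [0,0,0,0,0,0,0,0]
}}

```text
clock: 1.4
tool_pos: [0.2306, -0.4717, 0.2499]
ee_rot: [[0.154, 0.988, 0.0], [0.988, -0.154, -0.0], [-0.0, 0.0, -1.0]]
contact_force: [-0.5, 0.2, 0.8]
finger_gap: 0.0854
grasp_force: 0.0
```

{"method": "play_rows", "body": {
  "linear": [
    [0.9,0.2,0],
    [0.9,0.2,0],
    [0.9,0.2,0],
    [0.9,0.2,0],
    [0.9,0.3,0],
    [0.9,0.3,0],
    [0.9,0.3,0],
    [0.9,0.3,0]
  ],
  "dr": [
    [0,0,0],
    [0,0,0],
    [0,0,0],
    [0,0,0],
    [0,0,0],
    [0,0,0],
    [0,0,0],
    [0,0,0]
  ],
  "hand": [0,0,0,0,0,0,0,0]
}}

```text
clock: 2.2
tool_pos: [0.3238, -0.2665, 0.2499]
ee_rot: [[0.159, 0.987, 0.0], [0.987, -0.159, -0.0], [-0.0, 0.0, -1.0]]
contact_force: [-0.2, 0.1, -0.1]
finger_gap: 0.0856
grasp_force: 0.0
```

{"method": "play_rows", "body": {
  "linear": [
    [0.9,0.3,0],
    [0.9,0.3,0],
    [0.9,0.3,0],
    [0.9,0.3,0],
    [0.9,0.3,0],
    [0.9,0.3,0],
    [0.9,0.3,0],
    [0,0,0]
  ],
  "dr": [
    [0,0,0],
    [0,0,0],
    [0,0,0],
    [0,0,0],
    [0,0,0],
    [0,0,0],
    [0,0,0],
    [0,0,0]
  ],
  "hand": [0,0,0,0,0,0,0,0]
}}

```text
clock: 3.0
tool_pos: [0.4159, -0.0883, 0.2498]
ee_rot: [[0.155, 0.988, 0.0], [0.988, -0.155, 0.001], [0.001, 0.0, -1.0]]
contact_force: [-0.6, -0.7, 0.1]
finger_gap: 0.0855
grasp_force: 0.0
```

```bash
cat >> h.py <<'E'
yaw=np.radians(-8.88);ex=np.array([np.cos(yaw),np.sin(yaw)]);ey=np.array([-ex[1],ex[0]])
def binxy(p): p=np.asarray(p)[...,:2];return np.stack([p@ex-.567,p@ey+.007],-1)
def st():
    s=robot.observe();R=s["ee_rot"];print("t",round(s["clock"],2),"bin xy mm",(binxy(s["tool_pos"])*1e3).round(1),"z",round(s["tool_pos"][2]*1e3,1),"yaw",np.degrees(np.arctan2(R[1,1],R[0,1])).round(2),"tz",R[:,2].round(3),"F",np.round(s["contact_force"],1),"gap",round(s["finger_gap"]*1e3,1));return s
E
python3 - <<'E'
from h import *
s=st();c=optics.read_camera("wrist")
T=np.eye(4);T[:3,:3]=s["ee_rot"];T[:3,3]=s["tool_pos"];c["world_from_camera"]=T@c["hand_eye"]
cv2.imwrite("pics/w1.png",cv2.cvtColor(c["frame"],cv2.COLOR_RGB2BGR))
W=pts(c);d=c["depth"]
for t in("egg_center","pod_center"):
    for o in outline_of("wrist",t)[:1]:
        m=o["mask"]&(d>0);p=W[m];p=p[(p[:,2]>.138)&(p[:,2]<.175)];b=binxy(p)*1e3;print(t,o["p"],o["bbox"],np.percentile(b,[1,99],axis=0).round(1),p[:,2].max())
b=binxy(W)
L=(d>0)&(abs(W[...,2]-.13)<.004);q=b[L];q=q[abs(q[:,1]-.1)<.08];print("ledge x",np.percentile(q[:,0],[1,50,99]),np.median(W[L][:,2]))
E
```

```text
t 3.0 bin xy mm [-142.4  -16.1] z 249.8 yaw -8.94 tz [ 0.     0.001 -1.   ] F [-0.6 -0.7  0.1] gap 85.5
egg_center 0.91 [347.8, 8.4, 407.9, 83.6] [[-66.7  83.3]
 [-28.6 129.5]] 0.16931390301400018
pod_center 0.84 [346.9, 121.0, 387.3, 218.7] [[-59.  -33.8]
 [-23.3  47.6]] 0.1622452857799388
ledge x [-0.09048025 -0.05476837  0.01292412] 0.12849111960768791
```

{"method": "play_rows", "body": {
  "linear": [
    [0.8,0.6,0],
    [0.8,0.6,0],
    [0.8,0.6,0],
    [0.8,0.6,0],
    [0.85,0.6,0],
    [0,0,0.3],
    [0,0,0.3],
    [0,0,0]
  ],
  "dr": [
    [0,0,0],
    [0,0,0],
    [0,0,0],
    [0,0,0],
    [0,0,0],
    [0,0,0],
    [0,0,0],
    [0,0,0]
  ],
  "hand": [0,0,0,0,0,0,0,0]
}}

```text
clock: 3.95
tool_pos: [0.5213, 0.0143, 0.2301]
ee_rot: [[0.157, 0.988, -0.004], [0.988, -0.157, -0.0], [-0.001, -0.004, -1.0]]
contact_force: [0.4, 0.1, -0.0]
finger_gap: 0.0852
grasp_force: 0.0
```

```bash
python3 - <<'E'
from h import *
s=st();c=optics.read_camera("wrist");a=c["frame"]
b=optics.read_camera("side")["frame"]
cv2.imwrite("pics/w2.png",cv2.cvtColor(np.hstack([cv2.resize(a,(400,300)),cv2.resize(b[100:280,150:390],(400,300))]),cv2.COLOR_RGB2BGR))
E
```

```text
t 3.95 bin xy mm [-54.2 101.6] z 230.1 yaw -9.05 tz [-0.004 -0.    -1.   ] F [ 0.4  0.1 -0. ] gap 85.2
```

View pics/w2.png

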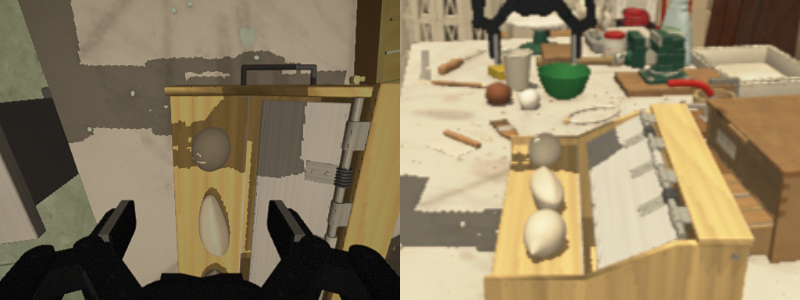

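Wrist view: the fingers straddle egg and flap, leading finger at px (285,230) and trailing one at (115,230), with the egg at (210,148). The side view shows everything clear. Next I correct the offset and descend.

{"method": "play_rows", "body": {
  "linear": [
    [0.15,0.1,0.4],
    [0,0,0.6],
    [0,0,0.6],
    [0,0,0.6],
    [0,0,0.5],
    [0,0,0.3],
    [0,0,0],
    [0,0,0]
  ],
  "dr": [
    [0,0,0],
    [0,0,0],
    [0,0,0],
    [0,0,0],
    [0,0,0],
    [0,0,0],
    [0,0,0],
    [0,0,0]
  ],
  "hand": [0,0,0,0,0,0,0,0]
}}

```text
clock: 4.85
tool_pos: [0.5268, 0.0193, 0.1421]
ee_rot: [[0.156, 0.988, 0.001], [0.988, -0.156, -0.0], [-0.0, 0.001, -1.0]]
contact_force: [-0.2, 0.3, 0.5]
finger_gap: 0.0852
grasp_force: 0.0
```

```bash
python3 - <<'E'
from h import *
s=st();c=optics.read_camera("wrist");a=c["frame"]
b=optics.read_camera("side")["frame"]
cv2.imwrite("pics/w3.png",cv2.cvtColor(np.hstack([cv2.resize(a,(400,300)),cv2.resize(b[130:250,200:360],(400,300))]),cv2.COLOR_RGB2BGR))
E
```

```text
t 4.85 bin xy mm [-49.5 107.4] z 142.1 yaw -8.95 tz [ 0.001 -0.    -1.   ] F [-0.2  0.3  0.5] gap 85.2
```

View pics/w3.png

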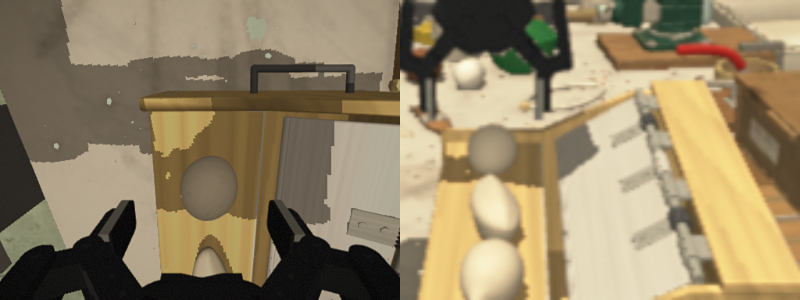

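Fingers frame the egg laterally; the side view puts the leading tip at crop (540,118). I'll check the tip height from depth.

```bash
python3 - <<'E'
from h import *
st();c=optics.read_camera("side");W=pts(c);b=binxy(W)*1e3;d=c["depth"]
for lo,hi in((-30,25),(-130,-70)):
    m=(d>0)&(b[...,0]>lo)&(b[...,0]<hi)&(abs(b[...,1]-107)<22)&(W[...,2]>.145)&(W[...,2]<.25)
    if hi>0: m&=(b[...,0]>-20)
    p=W[m];q=b[m];print(m.sum())
    for z in np.arange(.145,.25,.01):
        k=(p[:,2]>=z)&(p[:,2]<z+.01)
        if k.sum(): print(z.round(3),k.sum(),q[k].min(0).round(1),q[k].max(0).round(1))
E
```

```text
t 4.95 bin xy mm [-49.2 107.4] z 142.6 yaw -8.94 tz [ 0.002 -0.    -1.   ] F [-0.9  0.2  0.1] gap 85.4
326
0.175 9 [-5.8 94.3] [  0.4 111.7]
0.185 27 [-5.8 94.6] [  6.9 115.2]
0.195 33 [-5.9 94.6] [  6.7 120. ]
0.205 28 [-5.9 95. ] [  6.6 116.1]
0.215 33 [-6.2 89.8] [ 14.8 102.2]
0.225 85 [-12.5  91.7] [ 24.9 117.4]
0.235 72 [-18.7  88.8] [ 24.7 122.9]
0.245 39 [-18.7  87.7] [ 22.6 121.4]
338
0.175 9 [-97.8  96. ] [-91.3 101.5]
0.185 28 [-104.1   94.5] [-91.  103.2]
0.195 34 [-104.   95.] [-91.1 109. ]
0.205 30 [-103.3   94.4] [-91.1 113.8]
0.215 36 [-113.    93.7] [-91.3 116.3]
0.225 90 [-122.6   93.3] [-85.1 117.9]
0.235 70 [-120.3   88.8] [-76.1 118.9]
0.245 41 [-119.6   88.4] [-70.4 120.6]
```

```bash
python3 - <<'E'
from h import *
c=optics.read_camera("side");f=c["frame"];Ti=np.linalg.inv(c["world_from_camera"]);K=c["K"]
x0,y0,s=205,125,8
g=cv2.cvtColor(cv2.resize(f[y0:y0+70,x0:x0+90],None,fx=s,fy=s,interpolation=0),cv2.COLOR_RGB2BGR)
for z in(.13,.155,.18):
  for X in(-.0985,.0005):
    w=(X-0+.567)*ex+(.107-.007)*ey;p=Ti@np.array([*w,z,1]);u=K@p[:3];u=u[:2]/u[2];print(X,z,u.round(1));cv2.circle(g,(int((u[0]-x0)*s),int((u[1]-y0)*s)),4,(0,0,255),-1)
cv2.imwrite("pics/s4.png",g)
E
```

```text
-0.0985 0.13 [211.9 196.9]
0.0005 0.13 [256.8 196.8]
-0.0985 0.155 [211.5 186.5]
0.0005 0.155 [256.9 186.5]
-0.0985 0.18 [211.  175.8]
0.0005 0.18 [256.9 175.8]
```

View pics/s4.png

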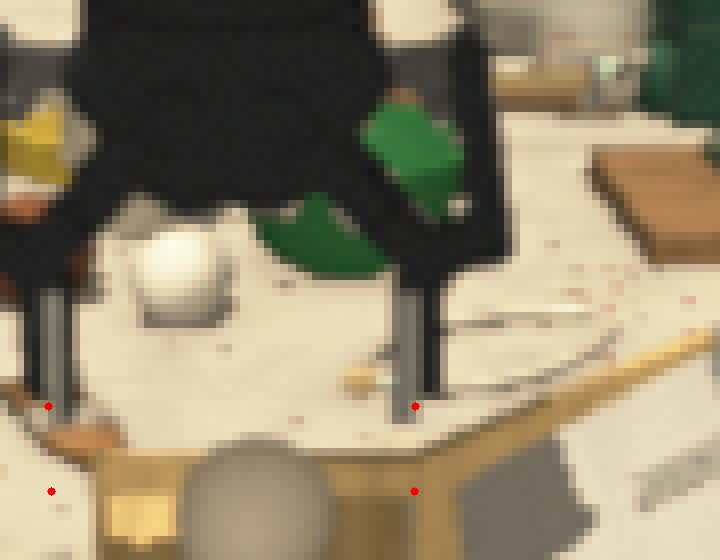

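The side view shows the open pad tips at z≈0.175, about 33 mm above the TCP, so I go down another ~34 mm and recheck.

{"method": "play_rows", "body": {
  "linear": [
    [0,0,0.3],
    [0,0,0.3],
    [0,0,0.3],
    [0,0,0.2],
    [0,0,0],
    [0,0,0]
  ],
  "dr": [
    [0,0,0],
    [0,0,0],
    [0,0,0],
    [0,0,0],
    [0,0,0],
    [0,0,0]
  ],
  "hand": [0,0,0,0,0,0]
}}

```text
clock: 5.65
tool_pos: [0.5265, 0.0194, 0.1086]
ee_rot: [[0.155, 0.988, -0.0], [0.988, -0.155, -0.0], [-0.0, -0.0, -1.0]]
contact_force: [-0.1, 0.1, -0.3]
finger_gap: 0.0854
grasp_force: 0.0
```

```bash
cat >> h.py <<'E'
def sidepic(name,marks=()):
    c=optics.read_camera("side");f=c["frame"];Ti=np.linalg.inv(c["world_from_camera"]);K=c["K"]
    x0,y0,s=205,125,8
    g=cv2.cvtColor(cv2.resize(f[y0:y0+74,x0:x0+95],None,fx=s,fy=s,interpolation=0),cv2.COLOR_RGB2BGR)
    for X,z in marks:
        w=(X+.567)*ex+.1*ey;p=Ti@np.array([*w,z,1]);u=K@p[:3];u=u[:2]/u[2];cv2.circle(g,(int((u[0]-x0)*s),int((u[1]-y0)*s)),3,(0,0,255),-1)
    cv2.imwrite(name,g)
E
python3 - <<'E'
from h import *
st();sidepic("pics/s5.png",[(0,.13),(0,.14),(.012,.135)])
E
```

```text
t 5.65 bin xy mm [-49.8 107.4] z 108.6 yaw -8.94 tz [-0. -0. -1.] F [-0.1  0.1 -0.3] gap 85.4
```

View pics/s5.png

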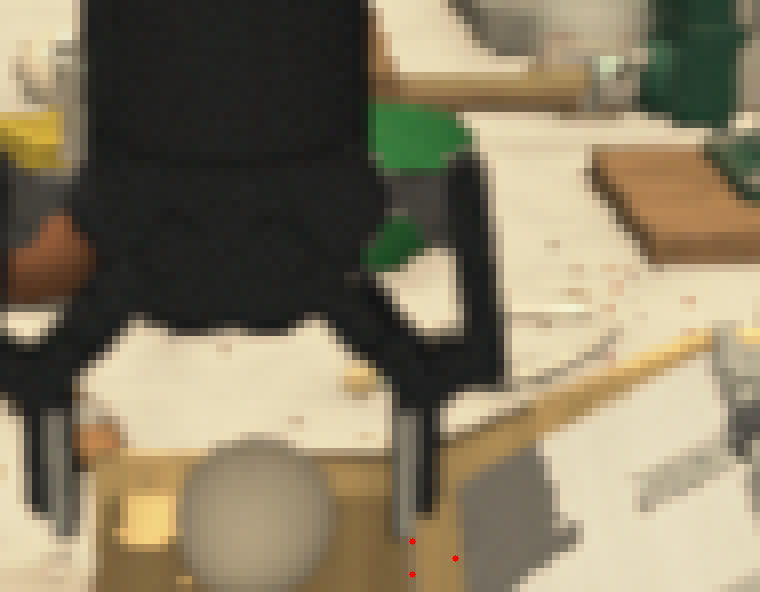

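Leading tip at crop (405,537), about 11 mm over the ledge, just before the flap edge; trailing tip is behind the egg. Now I push forward to open the flap.

{"method": "play_rows", "body": {
  "linear": [
    [0,0.15,0],
    [0,0.15,0],
    [0,0.15,0],
    [0,0.1,0],
    [0,0.1,0],
    [0,0.1,0],
    [0,0.1,0],
    [0,0,0]
  ],
  "dr": [
    [0,0,0],
    [0,0,0],
    [0,0,0],
    [0,0,0],
    [0,0,0],
    [0,0,0],
    [0,0,0],
    [0,0,0]
  ],
  "hand": [0,0,0,0,0,0,0,0]
}}

```text
clock: 6.5
tool_pos: [0.5521, 0.0153, 0.1088]
ee_rot: [[0.155, 0.988, 0.0], [0.988, -0.155, -0.0], [-0.0, 0.0, -1.0]]
contact_force: [-0.5, 0.2, 0.4]
finger_gap: 0.0854
grasp_force: 0.0
```

```bash
python3 - <<'E'
from h import *
st();sidepic("pics/s6.png",[(0,.13),(.09,.18)])
E
```

```text
t 6.5 bin xy mm [-23.9 107.3] z 108.8 yaw -8.94 tz [ 0. -0. -1.] F [-0.5  0.2  0.4] gap 85.4
```

View pics/s6.png

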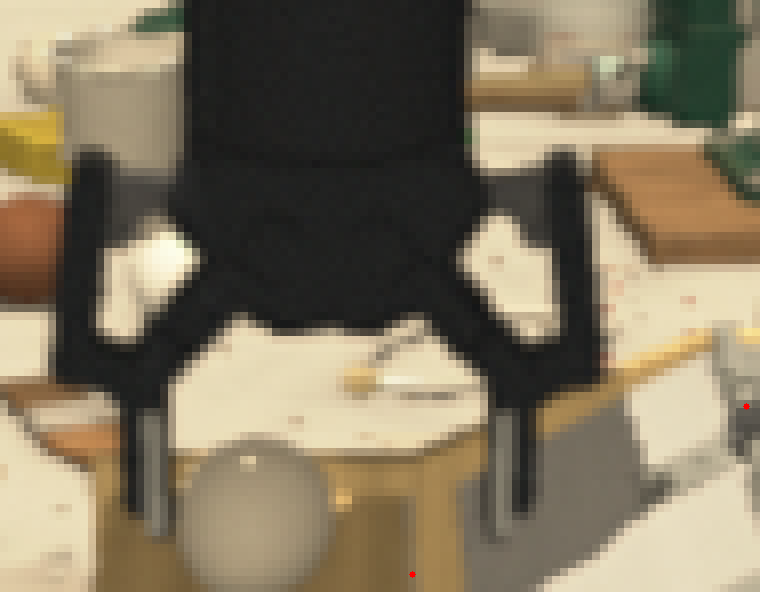

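The leading finger is on the flap and the trailing pad just reaches the egg. The finger knuckle sits only ~45 mm above its tip, so I measure the hinge hardware height near this y.

```bash
python3 - <<'E'
from h import *
z=np.load("top.npz");s=np.load("side.npz")
for nm,q in(("top",z),("side",s)):
    W=q["W"];b=binxy(W)*1e3;d=q["d"]
    print(nm)
    for y0 in range(60,165,10):
        r=[]
        for x0 in range(64,112,6):
            m=(d>0)&(b[...,1]>=y0)&(b[...,1]<y0+10)&(b[...,0]>=x0)&(b[...,0]<x0+6)&(W[...,2]>.1)
            r.append(round(float(W[m][:,2].max()*1e3)-130) if m.sum() else None)
        print(y0,r)
E
```

```text
top
60 [41, 43, 46, 53, 55, None, 58, 59]
70 [40, 45, 46, 55, 57, None, 57, 58]
80 [41, 43, 48, 56, 57, 54, 56, 58]
90 [42, 45, 50, 56, 57, 56, 58, 59]
100 [39, 43, 46, 53, 54, None, 59, 58]
110 [39, 43, 47, 57, 55, 57, 58, 58]
120 [39, 42, 49, 55, 57, 56, 57, 58]
130 [41, 42, 45, 56, 57, 56, 57, 57]
140 [39, 43, 46, 57, 56, 55, 56, 57]
150 [39, 43, 47, 53, 54, None, 59, 59]
160 [42, 46, 47, 52, 54, 50, 58, 60]
side
60 [38, 42, 46, 54, 55, None, 57, 58]
70 [40, 43, 45, 54, 54, 54, 57, 58]
80 [39, 42, 47, 57, 57, 55, 57, 58]
90 [40, 44, 47, 57, 58, 55, 58, 58]
100 [39, 41, 45, 53, 53, None, 57, 57]
110 [38, 41, 45, 54, 57, 54, 58, 57]
120 [38, 42, 44, 56, 56, 56, 57, 57]
130 [38, 42, 45, 56, 56, 55, 57, 57]
140 [38, 43, 45, 54, 56, 56, 57, 58]
150 [39, 42, 46, 54, 54, None, 57, 58]
160 [40, 44, 45, 51, 53, 48, 57, 57]
```

{"method": "play_rows", "body": {
  "linear": [
    [0,0.1,0],
    [0,0.1,0],
    [0,0.1,0],
    [0,0.1,0],
    [0,0.1,0],
    [0,0.1,0],
    [0,0.1,0],
    [0,0.1,0]
  ],
  "dr": [
    [0,0,0],
    [0,0,0],
    [0,0,0],
    [0,0,0],
    [0,0,0],
    [0,0,0],
    [0,0,0],
    [0,0,0]
  ],
  "hand": [0,0,0,0,0,0,0,0]
}}

```text
clock: 7.35
tool_pos: [0.5754, 0.0117, 0.1087]
ee_rot: [[0.155, 0.988, -0.001], [0.988, -0.155, -0.0], [-0.0, -0.001, -1.0]]
contact_force: [-4.5, -0.1, 0.5]
finger_gap: 0.0854
grasp_force: 1.4
```

```bash
python3 - <<'E'
from h import *
st();sidepic("pics/s7.png",[(0,.13),(.09,.18)])
E
```

```text
t 7.35 bin xy mm [ -0.3 107.3] z 108.7 yaw -8.94 tz [-0.001 -0.    -1.   ] F [-4.5 -0.1  0.5] gap 85.4
```

View pics/s7.png

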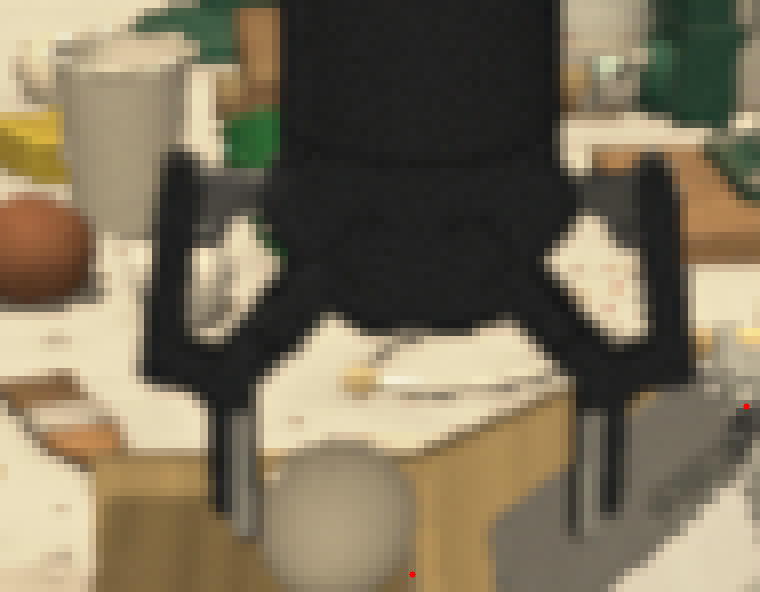

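The flap is opening (force 4.5 N) and the egg's front is only at the sill, with the knuckle about 6 mm short of the hinge. I raise slightly, then advance while closing a little so the trailing finger gains on the leading one.

{"method": "play_rows", "body": {
  "linear": [
    [0,0.05,-0.1],
    [0,0.1,-0.05],
    [0,0.1,-0.05],
    [0,0.1,-0.05],
    [0,0.1,0],
    [0,0,0]
  ],
  "dr": [
    [0,0,0],
    [0,0,0],
    [0,0,0],
    [0,0,0],
    [0,0,0],
    [0,0,0]
  ],
  "hand": [0,8,16,24,30,30],
  "newtons": 20
}}

```text
clock: 8.0
tool_pos: [0.5892, 0.0095, 0.1163]
ee_rot: [[0.155, 0.988, 0.0], [0.988, -0.155, -0.0], [-0.0, 0.0, -1.0]]
contact_force: [-1.8, 0.6, 2.3]
finger_gap: 0.0751
grasp_force: 1.3
```

```bash
cat >> h.py <<'E'
def fing():
    s=st();x,y=binxy(s["tool_pos"])*1e3;g=s["finger_gap"]*500
    c=optics.read_camera("side");W=pts(c);b=binxy(W)*1e3;d=c["depth"]
    for n,X in(("A",x+g+7),("B",x-g-7)):
        m=(d>0)&(abs(b[...,0]-X)<9)&(abs(b[...,1]-y+5)<12)&(W[...,2]>.13)&(W[...,2]<.185)
        print(n,"est inner",round(X-7 if n=="A" else X+7,1),"seen x",b[m][:,0].min().round(1) if m.any() else None,b[m][:,0].max().round(1) if m.any() else None,"zmin",(W[m][:,2].min()*1e3).round(1) if m.any() else None)
    for o in outline_of("side","egg_center")[:1]:
        m=o["mask"]&(d>0);print("egg",round(o["p"],2),np.percentile(b[m],[3,97],axis=0).round(0).tolist(),np.percentile(W[m][:,2],[3,97]).round(3))
    # tallest part (elbow) ahead of finger A
    m=(d>0)&(b[...,0]>x+g+17)&(b[...,0]<x+g+45)&(abs(b[...,1]-y)<20)&(W[...,2]>.178)&(W[...,2]<.26);print("elbow zmin/xmax",W[m][:,2].min().round(3) if m.any() else None,b[m][:,0].max() if m.any() else None)
E
python3 - <<'E'
from h import *
fing();sidepic("pics/s8.png",[(0,.13),(.09,.18)])
E
```

```text
t 8.0 bin xy mm [ 13.7 107.3] z 116.3 yaw -8.94 tz [ 0. -0. -1.] F [-1.8  0.6  2.3] gap 75.1
A est inner 51.2 seen x 49.5 66.2 zmin 140.9
B est inner -23.9 seen x -38.8 -23.2 zmin 130.0
egg 0.77 [[-21.0, 82.0], [16.0, 109.0]] [0.134 0.169]
elbow zmin/xmax 0.178 95.85552962582955
```

View pics/s8.png

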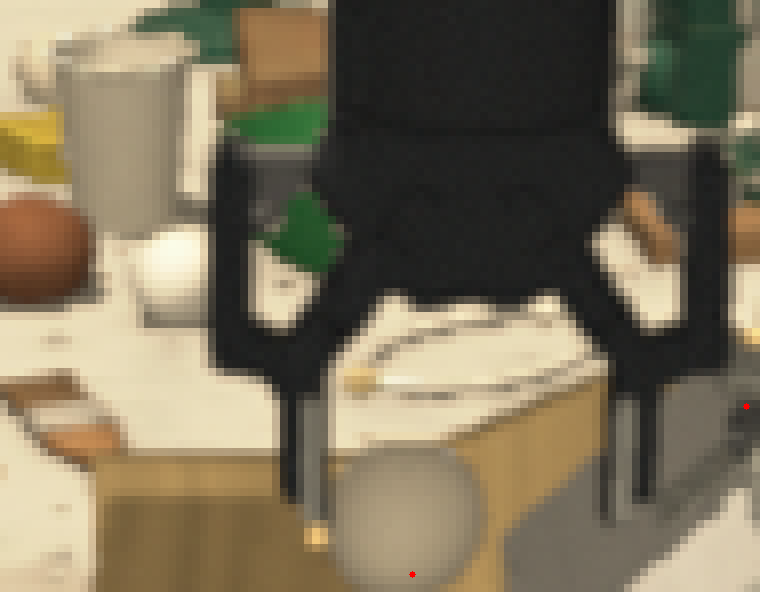

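The egg is at the brink, its centre over the sill. Before tipping it I take the leading finger further in (flap wider) while the trailing finger stays, by opening slightly and advancing.

{"method": "play_rows", "body": {
  "linear": [
    [0,0.05,0],
    [0,0.05,0],
    [0,0.05,0.05],
    [0,0,0]
  ],
  "dr": [
    [0,0,0],
    [0,0,0],
    [0,0,0],
    [0,0,0]
  ],
  "hand": [22,13,5,5]
}}

```text
clock: 8.55
tool_pos: [0.5928, 0.0089, 0.1145]
ee_rot: [[0.155, 0.988, -0.001], [0.988, -0.155, 0.0], [-0.0, -0.001, -1.0]]
contact_force: [-4.7, 0.8, 1.9]
finger_gap: 0.0839
grasp_force: 2.3
```

```bash
python3 - <<'E'
from h import *
fing();sidepic("pics/s9.png",[(0,.13),(.09,.18)])
E
```

```text
t 8.55 bin xy mm [ 17.3 107.3] z 114.5 yaw -8.94 tz [-0.001  0.    -1.   ] F [-4.7  0.8  1.9] gap 83.9
A est inner 59.3 seen x 57.4 75.0 zmin 139.3
B est inner -24.6 seen x -38.7 -23.1 zmin 130.0
egg 0.74 [[-21.0, 82.0], [16.0, 110.0]] [0.135 0.168]
elbow zmin/xmax 0.179 104.25912139487326
```

View pics/s9.png

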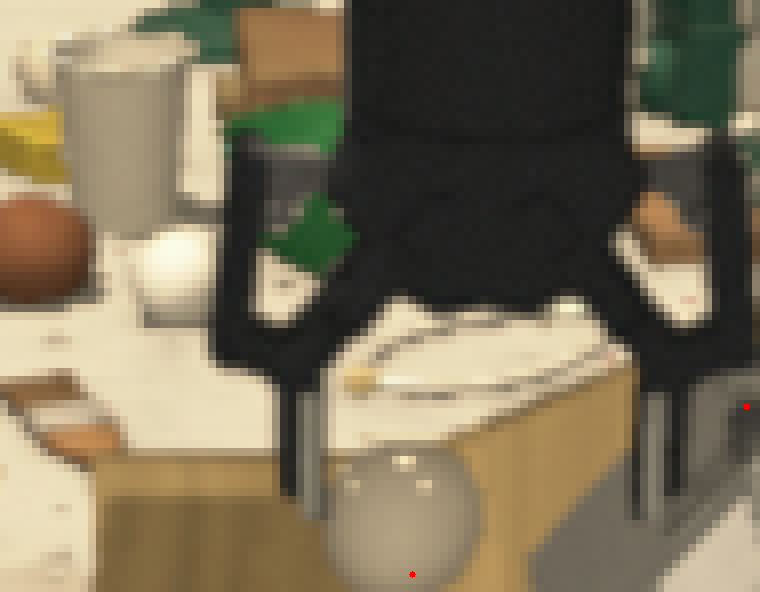

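Leading finger holds the flap well open (5 N), egg still on the ledge. Now the trailing finger pushes while the leading one stays.

{"method": "play_rows", "body": {
  "linear": [
    [0,0.07,-0.03],
    [0,0.07,-0.03],
    [0,0.07,-0.03],
    [0,0.07,-0.03],
    [0,0.07,-0.03],
    [0,0,0],
    [0,0,0],
    [0,0,0]
  ],
  "dr": [
    [0,0,0],
    [0,0,0],
    [0,0,0],
    [0,0,0],
    [0,0,0],
    [0,0,0],
    [0,0,0],
    [0,0,0]
  ],
  "hand": [17,29,41,53,65,65,65,65]
}}

```text
clock: 9.5
tool_pos: [0.6038, 0.0071, 0.1193]
ee_rot: [[0.155, 0.988, 0.001], [0.988, -0.155, -0.0], [-0.0, 0.001, -1.0]]
contact_force: [-0.1, -0.1, 0.2]
finger_gap: 0.0636
grasp_force: 0.2
```

```bash
python3 - <<'E'
from h import *
fing();sidepic("pics/s10.png",[(0,.13),(.09,.18)])
E
```

```text
t 9.5 bin xy mm [ 28.5 107.3] z 119.3 yaw -8.94 tz [ 0.001 -0.    -1.   ] F [-0.1 -0.1  0.2] gap 63.6
A est inner 60.3 seen x 58.4 76.3 zmin 134.5
B est inner -3.4 seen x -18.9 -3.5 zmin 130.1
egg 0.55 [[3.0, 81.0], [38.0, 112.0]] [0.106 0.139]
elbow zmin/xmax 0.178 105.03425492854169
```

View pics/s10.png

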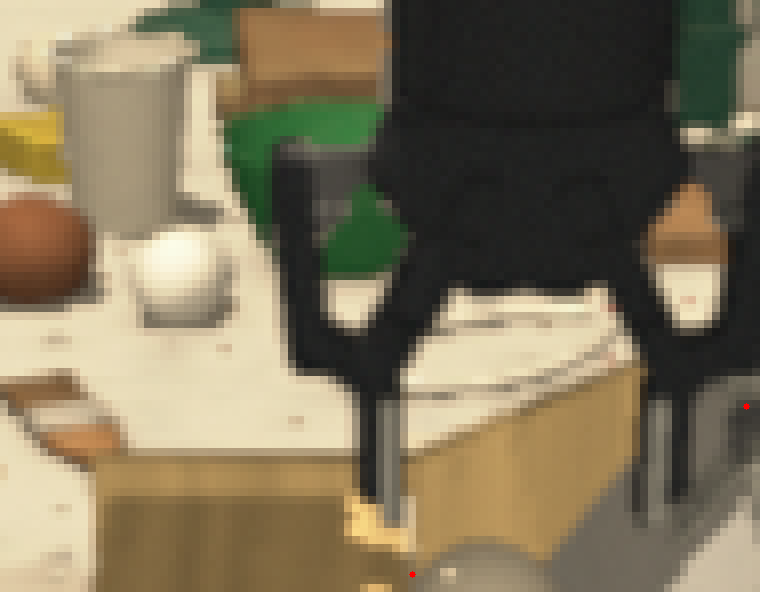

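The egg has gone over the edge (crop ~(490,570)), lower than before. I wait while holding and measure numerically from here.

{"method": "play_rows", "body": {
  "linear": [
    [0,0,0],
    [0,0,0],
    [0,0,0]
  ],
  "dr": [
    [0,0,0],
    [0,0,0],
    [0,0,0]
  ],
  "hand": [65,65,65]
}}

```text
clock: 9.95
tool_pos: [0.6037, 0.0073, 0.1193]
ee_rot: [[0.155, 0.988, 0.0], [0.988, -0.155, -0.0], [-0.0, 0.0, -1.0]]
contact_force: [0.7, 0.7, 0.3]
finger_gap: 0.0634
grasp_force: 0.0
```

```bash
python3 - <<'E'
from h import *
fing()
for n in("top","side"):
    c=optics.read_camera(n);W=pts(c);b=binxy(W)*1e3;d=c["depth"]
    for o in outline_of(n,"egg_center")[:2]:
        m=o["mask"]&(d>0);print(n,round(o["p"],2),o["bbox"],np.percentile(b[m],[3,50,97],axis=0).round(0).tolist(),np.percentile(W[m][:,2],[3,97]).round(3))
    # flap profile away from robot
    for y0 in(-100,-40,20,130):
        r=[]
        for x0 in range(4,90,8):
            m=(d>0)&(abs(b[...,1]-y0)<8)&(b[...,0]>=x0)&(b[...,0]<x0+8)&(W[...,2]<.2)
            r.append(round(float(np.median(W[m][:,2])*1e3)-130) if m.sum()>2 else None)
        print(y0,r)
E
```

```text
t 9.95 bin xy mm [ 28.3 107.3] z 119.3 yaw -8.93 tz [ 0. -0. -1.] F [0.7 0.7 0.3] gap 63.4
A est inner 60.0 seen x 58.2 75.7 zmin 135.1
B est inner -3.4 seen x -18.9 -1.4 zmin 130.0
egg 0.77 [[3.0, 81.0], [38.0, 146.0]] [0.106 0.139]
elbow zmin/xmax 0.179 104.57588359326742
top 0.74 [337.1, 184.5, 364.8, 204.0] [[-59.0, -125.0], [-42.0, -97.0], [-22.0, -74.0]] [0.147 0.169]
-100 [None, None, -117, -119, -23, -13, 1, 9, 25, 37, 52]
-40 [None, None, -119, -120, -22, -12, 0, 12, 26, 35, 53]
20 [None, None, None, None, None, None, None, None, None, None, None]
130 [None, None, None, None, -20, None, -120, -120, None, None, None]
side 0.79 [261.0, 192.2, 274.0, 211.6] [[3.0, 81.0], [20.0, 90.0], [38.0, 167.0]] [0.074 0.139]
-100 [None, None, None, None, -17, -8, 2, 13, 24, 36, 53]
-40 [None, None, None, None, -17, -8, 2, 14, 24, 35, 54]
20 [-117, None, None, None, -17, -8, 3, 13, 25, 35, 54]
130 [-118, -118, -118, -118, -118, -13, 2, 9, None, 37, 47]
```

The egg is wedged between sill and flap with its top ~9 mm over the ledge. I open the flap a little more with the leading finger.

{"method": "play_rows", "body": {
  "linear": [
    [0,0.05,-0.05],
    [0,0.05,0],
    [0,0.03,0],
    [0,0,0],
    [0,0,0]
  ],
  "dr": [
    [0,0,0],
    [0,0,0],
    [0,0,0],
    [0,0,0],
    [0,0,0]
  ],
  "hand": [65,65,65,65,65]
}}

```text
clock: 10.75
tool_pos: [0.6062, 0.0068, 0.1203]
ee_rot: [[0.155, 0.988, -0.003], [0.988, -0.155, 0.0], [-0.0, -0.003, -1.0]]
contact_force: [-6.0, 0.6, -0.1]
finger_gap: 0.0639
grasp_force: 2.5
```

```bash
cat >> h.py <<'E'
def look():
    st()
    c=optics.read_camera("side");W=pts(c);b=binxy(W)*1e3;d=c["depth"]
    for o in outline_of("side","egg_center")[:1]:
        m=o["mask"]&(d>0);print("egg",round(o["p"],2),o["bbox"],np.percentile(b[m],[3,50,97],axis=0).round(0).tolist(),np.percentile(W[m][:,2],[3,50,97]).round(3))
    m=(d>0)&(b[...,1]<60)&(b[...,1]>-140)&(b[...,0]>38)&(b[...,0]<76)&(W[...,2]>.09)&(W[...,2]<.18)
    k=np.polyfit(b[m][:,0],W[m][:,2]*1e3-130,1);print("flap line: slope deg",np.degrees(np.arctan(k[0])).round(1),"x at h=14",((14-k[1])/k[0]).round(1),"tip z",W[m][:,2].min())
    # egg-region points in opening
    m=(d>0)&(abs(b[...,1]-107)<30)&(b[...,0]>4)&(b[...,0]<45)&(W[...,2]>.01)&(W[...,2]<.16);print("opening pts",m.sum(),np.percentile(W[m][:,2],[5,50,95]).round(3) if m.any() else None)
E
python3 - <<'E'
from h import *
look()
E
```

```text
t 10.75 bin xy mm [ 30.9 107.3] z 120.3 yaw -8.93 tz [-0.003  0.    -1.   ] F [-6.   0.6 -0.1] gap 63.9
flap line: slope deg 57.1 x at h=14 66.9 tip z 0.10550835723221508
opening pts 308 [0.011 0.013 0.107]
```

```bash
python3 - <<'E'
from h import *
for n in("side","top","wrist"):
    s=robot.observe();c=optics.read_camera(n)
    if n=="wrist":
        T=np.eye(4);T[:3,:3]=s["ee_rot"];T[:3,3]=s["tool_pos"];c["world_from_camera"]=T@c["hand_eye"]
    W=pts(c);b=binxy(W)*1e3;d=c["depth"];h=W[...,2]*1e3
    m=(d>0)&(b[...,0]>5)&(b[...,0]<140)&(abs(b[...,1])<160)&(h>18)&(h<100)
    print(n,m.sum(),np.percentile(b[m],[5,50,95],axis=0).round(0).tolist() if m.any() else "",np.percentile(h[m],[5,50,95]).round(0) if m.any() else "")
    for t in("egg_center","pod_center","lemon_center"):
        for o in outline_of(n,t)[:2]:
            k=o["mask"]&(d>0);print(" ",t,round(o["p"],2),np.median(b[k],0).round(0) if k.any() else "",np.median(h[k]).round(0) if k.any() else "",k.sum())
E
```

```text
side 146 [[6.0, 85.0], [15.0, 94.0], [25.0, 113.0]] [25. 42. 52.]
  egg_center 0.15 [  48. -171.] 126.0 21546
  pod_center 0.7 [-38. -19.] 154.0 418
  lemon_center 0.81 [ -38. -118.] 158.0 542
  lemon_center 0.73 [  48. -171.] 126.0 21345
top 25 [[139.0, -132.0], [140.0, -34.0], [140.0, -7.0]] [58. 67. 74.]
  pod_center 0.56 [-36. -21.] 156.0 181
  lemon_center 0.58 [-42. -97.] 161.0 497
  lemon_center 0.51 [ 65. -60.] 141.0 2570
wrist 1495 [[6.0, 92.0], [17.0, 118.0], [139.0, 143.0]] [30. 44. 62.]
  egg_center 0.93 [  8. 114.] 44.0 2118
  pod_center 0.69 [-44.  38.] 153.0 742
```

The egg is on the bin floor (wrist camera: top ~50 mm, inside). I withdraw back and up so the flap closes.

{"method": "play_rows", "body": {
  "linear": [
    [0,-0.2,-0.2],
    [0,-0.2,-0.3],
    [0,-0.2,-0.4],
    [0,-0.1,-0.6],
    [0,0,-0.8],
    [0,0,-0.8],
    [0,0,-0.8],
    [0,0,0]
  ],
  "dr": [
    [0,0,0],
    [0,0,0],
    [0,0,0],
    [0,0,0],
    [0,0,0],
    [0,0,0],
    [0,0,0],
    [0,0,0]
  ],
  "hand": [65,65,65,65,65,65,65,65]
}}

```text
clock: 12.25
tool_pos: [0.5887, 0.0097, 0.2431]
ee_rot: [[0.155, 0.988, 0.01], [0.988, -0.155, -0.001], [0.0, 0.01, -1.0]]
contact_force: [-0.4, -0.2, 1.2]
finger_gap: 0.0643
grasp_force: 0.0
```

{"method": "play_rows", "body": {
  "linear": [
    [0,0,-0.5],
    [0,-0.5,-0.3],
    [0,-0.5,0],
    [0,-0.5,0],
    [0,-0.5,0],
    [0,0,0],
    [0,0,0]
  ],
  "dr": [
    [0,0,0],
    [0,0,0],
    [0,0,0],
    [0,0,0],
    [0,0,0],
    [0,0,0],
    [0,0,0]
  ],
  "hand": [65,65,65,65,65,65,65]
}}

```text
clock: 12.95
tool_pos: [0.5277, 0.0192, 0.2621]
ee_rot: [[0.155, 0.988, 0.001], [0.988, -0.155, -0.0], [-0.0, 0.001, -1.0]]
contact_force: [0.2, -0.4, -0.1]
finger_gap: 0.0638
grasp_force: 0.0
```

```bash
python3 - <<'E'
from h import *
st()
for n in("side","top"):
    c=optics.read_camera(n);W=pts(c);b=binxy(W)*1e3;d=c["depth"]
    m=(d>0)&(b[...,1]<60)&(b[...,1]>-140)&(b[...,0]>22)&(b[...,0]<76)&(W[...,2]>.09)&(W[...,2]<.185)
    k=np.polyfit(b[m][:,0],W[m][:,2]*1e3-130,1);print(n,"flap deg",np.degrees(np.arctan(k[0])).round(1))
    for t in("egg_center","pod_center","lemon_center"):
        for o in outline_of(n,t)[:1]:
            k=o["mask"]&(d>0);print(" ",t,round(o["p"],2),np.median(W[k],0).round(4) if k.any() else "",k.sum())
E
```

```text
t 12.95 bin xy mm [-48.6 107.4] z 262.1 yaw -8.93 tz [ 0.001 -0.    -1.   ] F [ 0.2 -0.4 -0.1] gap 63.8
side flap deg 30.3
  egg_center 0.43 [ 0.5869 -0.0085  0.0408] 129
  pod_center 0.96 [ 0.5196 -0.1081  0.1546] 416
  lemon_center 0.75 [ 0.5038 -0.2051  0.1576] 564
top flap deg 30.4
  pod_center 0.57 [ 0.5199 -0.062   0.1534] 232
  lemon_center 0.97 [ 0.5022 -0.1852  0.1616] 479
```

Flap is shut at 30°, the egg is inside and the other casts haven't moved.

```bash
python3 -c "
from cell import robot
print(robot.finish_job())"
```

```text
the job is handed in; nothing more can be done
None
```

The egg is inside the bin, the flap swung shut by itself, and the other two casts lie where they were; on its way in, the egg wedged briefly between sill and flap until I opened the flap a little further, and I handed the job in at about 13 s.

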